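Load the bush carrier under the wash box cover

ROBOT

A 6-joint arm with a two-finger parallel gripper is mounted at the origin on the work surface. World frame = base frame: x ahead of the robot, y to its left, z up, the work surface at z = 0. Lengths are in m, angles in rad, forces in N, time in s.
With the tool pointing down it reaches from about 0.35 to 0.85 m from the base axis. Payload 8.1 kg.
Tool frame: the origin (TCP) lies at the very end of the fingers, on their centre line; the grasp point (between the pads) lies 19 mm behind it; x points along the fingers, y is the direction in which the jaws open and shut, and the axes are right-handed (so a half turn about x gives the same grasp; the last joint's range is limited). The gripper opens to 93 mm and grips with 3 to 60 N. Pads are 15 mm wide; open, the fingers measure 128 mm over their backs; the gripper's body (75 mm by 188 mm) begins 65 mm behind the grasp point.
Start: joints at [1.206, 0.13, 1.488, -0, 1.523, -0.085], TCP at [0.166, 0.577, 0.219] pointing down, gripper open.
Joint ranges: [-2.96, 2.96], [-0.89, 2.26], [0.02, 2.5], [-1.34, 4.48], [0, 2.73], [-2.66, 2.66]. Speed limits (rad/s): [2.39, 2.39, 2.79, 3.14, 3.14, 3.14].

INTERFACE

Orientations are given as a rotation vector (axis times angle).
In Python, from plant import * gives the robot as it stands. The module is installed in compiled form; this text tells all that it offers.
- The arm moves only by the tool apply_moves, never from a script. Its argument "series" is a list of rows, each an object with "jaw": the gripper's target within -1 to 1 (shut at 1, half-way at 0, fully open at -1); "linear": the shift along the tool's x, y, z normalised to -1 to 1, where 1 is 0.6 m, a list of three; "roll": the turn about the tool's x normalised to -1 to 1, where 1 is 30 degrees. A call has 1 to 20 rows; each row is the pose to reach, as a shift and turn from the pose measured when the call began, along the tool's axes at that moment; what a row does not reach only later rows make up. A row lasts 1/8 s, in which the tool goes at most 62.5 mm and 10.7 degrees, less where a joint would pass 70% of its speed; a pose out of reach is approached as far as the arm can. A call with a number of a shift or a turn outside -1 to 1 is refused whole. A call with a gripper value outside its range is refused whole. The fingers move at their own pace and stop on an object; "force" is the grip in N (left out, the last holds). Time passes only in rows, so rows that repeat a pose let the fingers close. It gives the time, the measured TCP pose, the force and the opening at its end, in the units of the state.
- read_state(): the state, without advancing time (a new reading comes with each control period).
- read_camera(name): name is "scene" or "side" or "wrist"; returns a dict with "pixels" (400x640x3 uint8, blue, green, red), "intrinsics" (3x3 intrinsics, pixels), "rvec" (rotation vector, rad) and "tvec" (3), from world to camera coordinates, as OpenCV has them; the wrist camera has in their place "tool_from_camera" (4x4, takes a point from camera to tool coordinates, whose origin is the TCP and whose axes are the tool frame's). Camera axes: x right, y down, z forward; pixel columns grow to the right and rows downward; lengths in m; the calibration is good to about 2 mm. A picture is of the moment at which its call begins: read the wrist's pose just before it. There is no depth.
- close_job(): hands the job in, once; it reports no verdict.
The state is a dict: "t": time; "q": joint angles; "dq": joint speeds; "joint_torque": joint torques, N m; "tool_pos": TCP position; "orientation": TCP orientation; "force": force on the tool from outside, world axes, zero at the start; "wrist_torque": the same for the moment, N m; "opening": finger opening in m.
Only numpy, scipy, OpenCV 4.12 (cv2) and the standard library are available. Lean on these libraries where they do the work, as an engineer would, in place of code of your own. Each camera call takes 0.05 s, during which the arm holds its last target. There are 200 camera calls.

TASK

Put the loaded bush carrier (the one with the brass bushes on its post) into the steel wash box: its foot is longer than the opening, so tilt it, slide one end of the foot in under the cover, then right it inside and stand it flat on the floor of the box before you let go. Leave the empty carrier where it stands.

Things in the scene. Friction and masses are not known exactly. Their poses are not given: they have to be found in the camera images.
- carrier: Loaded bush carrier, about 0.34 kg: white foot bar 170 mm (own x) x 40 x 16 thick; from its middle rises a steel post, 16 diameter, with three brass bushes, 32 diameter, stacked 16 to 55 above the underside, and a square steel grip block 24 x 24 at 104 to 152, sides square to the foot. Stands loose left or right of the box, x away from the robot within 0.3 rad. Origin: centre of the underside, z up.
- empty_carrier: A second carrier of the same shape and size, but with no brass bushes on its post. Origin and axes likewise. It stands on the other side of the box and is to be left alone.
- wash_box: Wash box fixed to the table, bare steel: inside 245 mm long (own x, away from the robot within 0.2 rad) and 100 wide (y); walls 4 and floor 5 thick, rim 75 above the table. Origin: centre of its underside, z up. A fixed flat cover closes the part nearest the robot, inside x = -122.5 to -22.5; from there to the far wall's inner face at x = 122.5 it is open on top.
- cover_edge (a point): Middle of the fixed cover's free upper edge, at x = -22.5 mm, z = 75 mm in the wash box's frame and with its axes. The cover is 4 thick (top flush with the rim, 66 free height below). The opening, 145 x 100, lies on the +x side. When the carrier stands inside, its post rises through the opening.
Things that resemble listed ones, but are neither listed nor needed, are in the scene too. Leave any orange look-alike of the carrier alone.

How it is judged:
On the way:
1. the loaded carrier stands flat inside the box while the gripper still holds it (z of carrier in the frame of wash_box below 0.017 m and x of carrier in the frame of wash_box between -0.03 and 0.045 m and y of carrier in the frame of wash_box between -0.04 and 0.04 m and angle between carrier's own z axis and vertical below 0.175 rad and contact force between the fingers and carrier above 0.5 N), for 0.1 s.
At the end, for the whole second after the job is handed in: The loaded carrier stands at rest inside the wash box, its underside within 10 mm of the box floor and its post within 10 degrees of upright (anywhere that it can stand flat inside, partly under the cover), and the empty carrier is within 30 mm of where it was (z of carrier in the frame of wash_box below 0.015 m and x of carrier in the frame of wash_box between -0.03 and 0.045 m and y of carrier in the frame of wash_box between -0.04 and 0.04 m and angle between carrier's own z axis and vertical below 0.175 rad and linear speed of carrier below 0.03 m/s and distance of empty_carrier from where it was at the start of the episode below 0.03 m); the robot touches nothing.
It fails at once if the empty carrier is moved by more than 30 mm (distance of empty_carrier from where it was at the start of the episode above 0.03 m).
It also fails if it takes over 45 s, if anything falls off the work surface, if the arm or the gripper's body presses on something with over 40 N, if the wrist force passes 120 N, or if a joint passes its speed limit or range.

## Working session

There is one attempt and no reset: what is moved stays moved. The work goes in short steps, Python scripts to look and compute and a tool call to move; the robot and the scene stay as the last step left them, time stands still between calls to the robot, and variables do not carry over. Pictures are saved under pics/ and viewed, about 8 in all and at most 12, crops included, and the job is handed in when it is done.

Besides the shell and the picture viewer there is one more tool, called after ">>>" as name(argument=value, ...) on one line, values as JSON. apply_moves: Moves the arm, as the interface text tells. Its arguments: {"type":"object","properties":{"series":{"type":"array"},"force":{"type":"number"}},"required":["series"]}

```bash
mkdir -p pics; cat > h.py <<'E'
from plant import *
import numpy as np, cv2
def snap(n,f):
    c=read_camera(n); cv2.imwrite('pics/'+f,c['pixels']); np.save('pics/'+f+'.npy',c,allow_pickle=True); return c
def P(c):
    R=cv2.Rodrigues(np.array(c['rvec'],float))[0]; return R,np.array(c['tvec'],float).ravel(),np.array(c['intrinsics'],float)
def ray(c,u,v):
    R,t,K=P(c); return -R.T@t, R.T@np.linalg.solve(K,[u,v,1.])
def atz(c,u,v,z):
    o,d=ray(c,u,v); return o+d*(z-o[2])/d[2]
def proj(c,p):
    R,t,K=P(c); q=(R@np.atleast_2d(p).T).T+t; q=q@K.T; return q[:,:2]/q[:,2:]
E
python3 - <<'E'
from h import *
s=read_state();print(s)
for n in('scene','side'):
    c=snap(n,n+'1.png');o,d=ray(c,320,200);print(n,o,d,c['intrinsics'])
E
```

```text
{'t': 0.0, 'q': array([ 1.20559949e+00,  1.31148674e-01,  1.48924762e+00, -1.32483476e-05,
        1.52301490e+00, -8.54050142e-02]), 'dq': array([ 0.00058191, -0.00062526,  0.00056076, -0.0007563 ,  0.00235825,
       -0.00110949]), 'joint_torque': array([ 1.63565004e-03, -5.59823370e+01, -4.91773117e+01,  7.72315124e-02,
        3.50134692e-02, -4.94427854e-05]), 'tool_pos': array([0.16547791, 0.57614428, 0.21761231]), 'orientation': array([ 0.21823145,  1.56000953, -0.22102808]), 'force': array([-0.20354429,  0.41159931,  0.4524247 ]), 'wrist_torque': array([-0.01172845,  0.00207366,  0.01024814]), 'opening': 0.09300897073805484}
scene [1.18056509 0.1382882  1.03858517] [-0.6194494  -0.1788201  -0.76472987] [[493.13064638   0.         322.40383094]
 [  0.         493.13064638 210.82857307]
 [  0.           0.           1.        ]]
side [ 0.16558652 -0.59591124  0.74717786] [ 0.27845686  0.59797527 -0.75159946] [[410.19889629   0.         321.3523209 ]
 [  0.         410.19889629 199.22912728]
 [  0.           0.           1.        ]]
```

View pics/scene1.png

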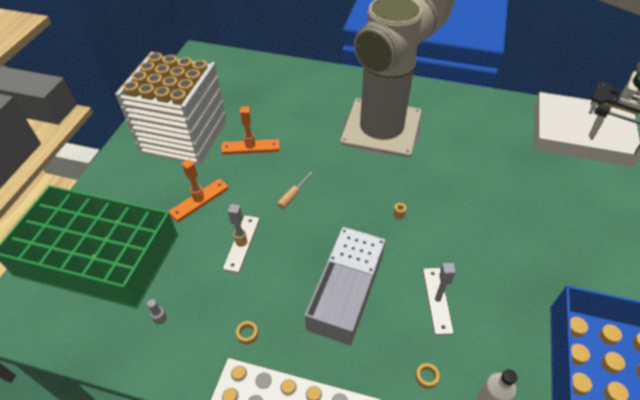

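View pics/side1.png

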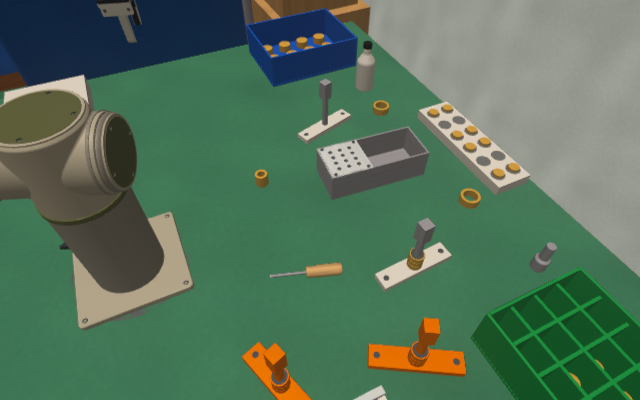

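Candidates: loaded white carrier with brass bushes is at scene (240,240) / side (415,262). The empty white one, with no brass, is at scene (440,295) / side (325,110). Orange look-alikes are at scene (250,140) and (197,190). The box is at scene (345,285). I choose the one at (240,240) and will check it in a close crop.

```bash
python3 - <<'E'
import cv2,numpy as np
a=cv2.imread('pics/scene1.png');b=cv2.imread('pics/side1.png')
f=lambda i,x,y,w,h,s:cv2.resize(i[y:y+h,x:x+w],None,fx=s,fy=s,interpolation=cv2.INTER_CUBIC)
# scene: carrier (215,195,55x85)x4... box (300,222,90x125)x4 
A=f(a,210,195,60,85,5); B=f(a,300,222,90,125,4)
out=np.zeros((500,680,3),np.uint8); out[:425,:300]=A; out[:500,310:670]=B
cv2.imwrite('pics/crop1.png',out)
C=f(b,370,212,90,80,4); D=f(b,310,125,125,75,4)
out=np.zeros((630,510,3),np.uint8); out[:320,:360]=C; out[325:625,:500]=D
out=out[:630]; 
o=np.zeros((325,780,3),np.uint8);o[:320,:360]=C;D=cv2.resize(b[125:200,310:435],(410,246),interpolation=2);o[:246,370:780]=D
cv2.imwrite('pics/crop2.png',o)
E
```

```text
(no output)
```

View pics/crop1.png

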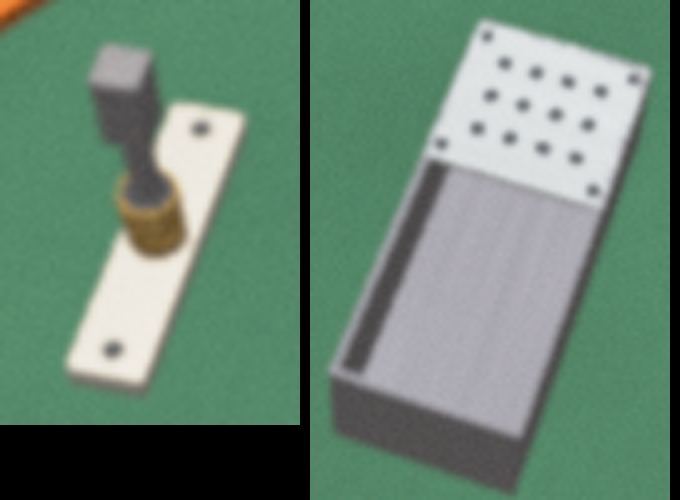

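View pics/crop2.png

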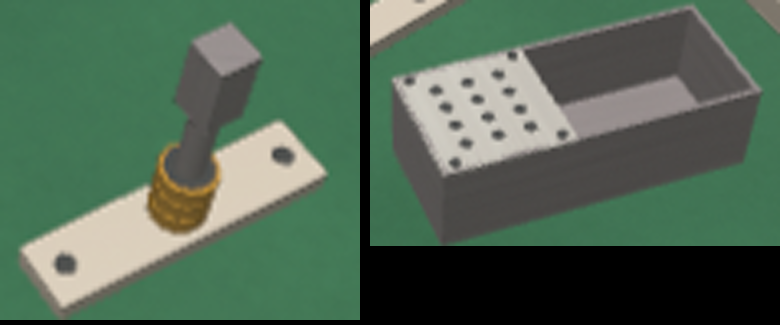

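```bash
cat > fit.py <<'E'
from h import *
from scipy.optimize import least_squares
S=np.load('pics/scene1.png.npy',allow_pickle=True).item();D=np.load('pics/side1.png.npy',allow_pickle=True).item()
def fit(obs,x0):
    def pts(x,m):
        c,s=np.cos(x[2]),np.sin(x[2]); m=np.array(m,float)/1000
        return np.c_[x[0]+c*m[:,0]-s*m[:,1],x[1]+s*m[:,0]+c*m[:,1],m[:,2]]
    f=lambda x:np.concatenate([(proj(c,pts(x,m))-px).ravel() for c,m,px in obs])
    r=least_squares(f,x0,loss='soft_l1'); print(np.round(r.x,4)); print(np.round(f(r.x).reshape(-1,2),1).tolist())
    return r.x
def cr(l,s,ox,oy,dx=0): return [((u-dx+.5)/s-.5+ox,(v+.5)/s-.5+oy) for u,v in l]
ft=[(-85,-20,16),(-85,20,16),(85,-20,16),(85,20,16),(-12,-12,152),(-12,12,152),(12,12,152),(12,-12,152)]
sc=cr([(168,103),(245,112),(67,367),(143,381),(107,44),(155,51),(142,86),(90,80)],5,210,195)
fs=[(-85,20,16),(-85,-20,16),(85,-20,16),(85,20,16),(12,12,152),(12,-12,152),(-12,-12,152),(-12,12,152)]
sd=cr([(22,250),(62,303),(325,175),(280,122),(232,24),(262,56),(222,74),(190,42)],4,370,212)
b=[(-126.5,-54,75),(-126.5,54,75),(126.5,-54,75),(126.5,54,75),(126.5,-54,0),(126.5,54,0)]
bs=cr([(482,20),(650,70),(332,373),(522,437),(335,432),(515,490)],4,300,222,310)
b2=[(-126.5,54,75),(-126.5,-54,75),(126.5,-54,75),(126.5,54,75),(-126.5,-54,0)]
bd=cr([(393,80),(443,175),(760,92),(692,7),(445,243)],3.28,310,125,370)
fit([(S,ft,sc),(D,fs,sd)],[.5,-.1,0]); fit([(S,b,bs),(D,b2,bd)],[.6,.1,0])
for u in((428,158),(602,207)): print(atz(S,*cr([u],4,300,222,310)[0],.075))
for e in((450,267),(447,290)): print('empty top-ish',atz(S,*e,.152))
E
python3 fit.py
```

```text
[ 0.5376 -0.2574  0.0578]
[[0.5, -0.6], [-0.4, 0.1], [-0.6, 0.1], [-0.2, 0.2], [-1.0, -0.4], [-0.8, -0.2], [-1.5, 0.7], [-1.0, 0.2], [-1.2, -0.8], [-0.1, 1.3], [0.5, -0.9], [-0.4, -1.2], [-0.7, -1.0], [0.0, -0.0], [-0.4, 0.5], [-0.6, -0.7]]
[ 0.5978  0.0312 -0.0833]
[[-0.5, -0.2], [0.2, -0.4], [-0.8, 0.0], [-0.4, 0.1], [-0.5, 0.6], [-0.1, 1.7], [-1.0, -0.6], [-0.2, 0.0], [0.1, -0.7], [-0.5, -1.1], [-1.4, 0.9]]
[ 0.57308418 -0.01693808  0.075     ]
[0.57910637 0.08708762 0.075     ]
empty top-ish [0.5689178  0.24561621 0.152     ]
empty top-ish [0.62615167 0.24570807 0.152     ]
```

```bash
cat > pl.py <<'E'
from h import *
from scipy.spatial.transform import Rotation as Ro
def plan(p,yaw=None):
    s=read_state();R=Ro.from_rotvec(s['orientation']).as_matrix()
    y=R[:,1]; out={'t':round(s['t'],2),'tcp':np.round(s['tool_pos'],4).tolist(),'jawyaw':round(float(np.arctan2(-y[0]*np.sign(y[1]),abs(y[1]))),4),'lin':np.round(R.T@(np.array(p)-s['tool_pos'])/.6,4).tolist(),'F':np.round(s['force'],1).tolist(),'open':round(float(s['opening']),4)}
    if yaw is not None:  # want tool y along (-sin,cos)yaw up to sign
        out['roll']=round(float(np.degrees((lambda d:(d+np.pi/2)%np.pi-np.pi/2)(-(yaw-out['jawyaw'])))/30),4)
    out['R']=np.round(R,3).tolist(); print(out)
BOX=(.5978,.0312,-.0833)
def box(x,y,z):  # box frame -> world (m)
    c,s=np.cos(BOX[2]),np.sin(BOX[2]); return [BOX[0]+c*x-s*y,BOX[1]+s*x+c*y,z]
E
python3 - <<'E'
from pl import *
plan((.5376,-.2574,.2176),.0578)
S=np.load('pics/scene1.png.npy',allow_pickle=True).item()
print(atz(S,190,166,.152),atz(S,448,268,.152),atz(S,244,112,.152))
E
```

```text
{'t': 0.1, 'tcp': [0.1655, 0.5762, 0.2177], 'jawyaw': -0.2798, 'lin': [0.0019, -1.164, 0.9797], 'F': [-0.1, -0.3, -0.2], 'open': 0.0927, 'roll': -0.6448, 'R': [[-0.001, 0.276, 0.961], [-0.002, 0.961, -0.276], [-1.0, -0.002, -0.0]]}
[ 0.44031859 -0.41197893  0.152     ] [0.57252081 0.24182031 0.152     ] [ 0.21151104 -0.35631665  0.152     ]
```

>>> apply_moves(series=[{"jaw":-0.2,"linear":[0,-0.09,0.076],"roll":-0.1},{"jaw":-0.2,"linear":[0,-0.17,0.14],"roll":-0.25},{"jaw":-0.2,"linear":[0,-0.25,0.21],"roll":-0.4},{"jaw":-0.2,"linear":[0,-0.33,0.28],"roll":-0.645},{"jaw":-0.2,"linear":[0,-0.6,0.5],"roll":-0.645},{"jaw":-0.2,"linear":[0,-0.6,0.5],"roll":-0.645},{"jaw":-0.2,"linear":[0,-0.6,0.5],"roll":-0.645},{"jaw":-0.2,"linear":[0,-0.6,0.5],"roll":-0.645},{"jaw":-0.2,"linear":[0,-0.6,0.5],"roll":-0.645}])

```text
t: 1.23
tool_pos: [0.3549, 0.1456, 0.218]
orientation: [-0.044, 1.571, 0.041]
force: [0.4, 0.4, 0.1]
opening: 0.0557
```

```bash
python3 -c "
from pl import *
plan((.5376,-.2574,.2176),.0578)"
```

```text
{'t': 1.23, 'tcp': [0.3549, 0.1456, 0.218], 'jawyaw': 0.0537, 'lin': [0.0017, -0.687, 0.2681], 'F': [0.4, 0.4, 0.1], 'open': 0.0557, 'roll': -0.0078, 'R': [[-0.001, -0.054, 0.999], [-0.002, 0.999, 0.054], [-1.0, -0.002, -0.001]]}
```

>>> apply_moves(series=[{"jaw":-0.2,"linear":[0,-0.687,0.268],"roll":0},{"jaw":-0.2,"linear":[0,-0.687,0.268],"roll":0},{"jaw":-0.2,"linear":[0,-0.687,0.268],"roll":0},{"jaw":-0.2,"linear":[0,-0.687,0.268],"roll":0},{"jaw":-0.2,"linear":[0,-0.687,0.268],"roll":0},{"jaw":-0.2,"linear":[0,-0.687,0.268],"roll":0},{"jaw":-0.2,"linear":[0,-0.687,0.268],"roll":0},{"jaw":-0.2,"linear":[0,-0.687,0.268],"roll":0},{"jaw":-0.2,"linear":[0,-0.687,0.268],"roll":0},{"jaw":-0.2,"linear":[0,-0.687,0.268],"roll":0}])

```text
t: 2.48
tool_pos: [0.5377, -0.2555, 0.2189]
orientation: [-0.045, 1.571, 0.042]
force: [-0.1, 0.1, -0.5]
opening: 0.0558
```

```bash
python3 - <<'E'
from pl import *
plan((.5376,-.2574,.117),.0578)
c=read_camera('wrist');a=read_camera('side')['pixels']
cv2.imwrite('pics/w1.png',np.vstack([c['pixels'][::1],a])[:,:][::1]) 
o=np.hstack([cv2.resize(c['pixels'],(400,250)),cv2.resize(a[150:350,300:620],(400,250))]);cv2.imwrite('pics/w1.png',o)
s=read_state();R=Ro.from_rotvec(s['orientation']).as_matrix();T=np.array(c['tool_from_camera'])
for m in [(x,y,.152) for x in(-.012,.012) for y in(-.012,.012)]:
    cc,ss=np.cos(.0578),np.sin(.0578);p=np.array([.5376+cc*m[0]-ss*m[1],-.2574+ss*m[0]+cc*m[1],m[2]])
    q=np.linalg.inv(T)@np.r_[R.T@(p-s['tool_pos']),1];k=np.array(c['intrinsics'])@q[:3];print(k[:2]/k[2]*.625)
E
```

```text
{'t': 2.48, 'tcp': [0.5377, -0.2555, 0.2189], 'jawyaw': 0.0555, 'lin': [0.1699, -0.0029, -0.0003], 'F': [-0.1, 0.1, -0.5], 'open': 0.0558, 'roll': -0.0044, 'R': [[-0.001, -0.055, 0.998], [-0.002, 0.998, 0.055], [-1.0, -0.002, -0.001]]}
[188.34763838 122.31522623]
[208.02135263 122.27643189]
[188.65298369 141.00950468]
[207.85396054 140.97636613]
```

View pics/w1.png

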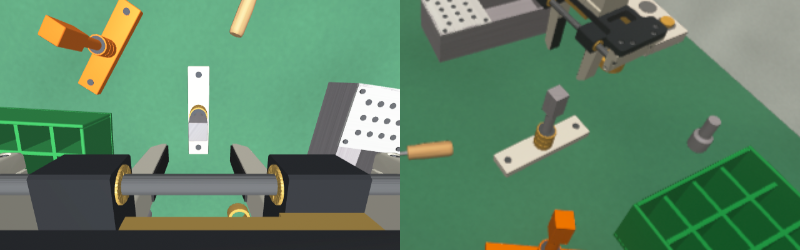

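The left half shows the block top at about (198,131), where it was predicted, centred between the fingers, with brass on the post. I descend and grip.

>>> apply_moves(series=[{"jaw":-0.2,"linear":[0.085,-0.003,0],"roll":0},{"jaw":-0.2,"linear":[0.15,-0.003,0],"roll":0},{"jaw":-0.2,"linear":[0.17,-0.003,0],"roll":0},{"jaw":-0.2,"linear":[0.17,-0.003,0],"roll":0},{"jaw":1,"linear":[0.17,-0.003,0],"roll":0},{"jaw":1,"linear":[0.17,-0.003,0],"roll":0},{"jaw":1,"linear":[0.17,-0.003,0],"roll":0},{"jaw":1,"linear":[0.17,-0.003,0],"roll":0},{"jaw":1,"linear":[0.17,-0.003,0],"roll":0},{"jaw":1,"linear":[0.17,-0.003,0],"roll":0}], force=15)

```text
t: 3.82
tool_pos: [0.5381, -0.2578, 0.1179]
orientation: [-0.045, 1.57, 0.042]
force: [-0.8, 2.6, 6.1]
opening: 0.0242
```

```bash
python3 -c "
from pl import *
plan(box(.068,0,.117+.115),BOX[2])"
```

```text
{'t': 3.83, 'tcp': [0.5381, -0.2578, 0.1179], 'jawyaw': 0.0555, 'lin': [-0.1911, 0.4593, 0.2384], 'F': [-0.8, 2.6, 6.1], 'open': 0.0242, 'roll': 0.2651, 'R': [[0.001, -0.056, 0.998], [-0.002, 0.998, 0.056], [-1.0, -0.002, 0.001]]}
```

>>> apply_moves(series=[{"jaw":1,"linear":[-0.06,0,0],"roll":0},{"jaw":1,"linear":[-0.13,0,0],"roll":0},{"jaw":1,"linear":[-0.19,0,0],"roll":0},{"jaw":1,"linear":[-0.19,0.05,0.025],"roll":0.04},{"jaw":1,"linear":[-0.19,0.1,0.05],"roll":0.08},{"jaw":1,"linear":[-0.19,0.15,0.08],"roll":0.12},{"jaw":1,"linear":[-0.19,0.2,0.105],"roll":0.16},{"jaw":1,"linear":[-0.19,0.25,0.13],"roll":0.2},{"jaw":1,"linear":[-0.19,0.3,0.155],"roll":0.24},{"jaw":1,"linear":[-0.19,0.35,0.18],"roll":0.265},{"jaw":1,"linear":[-0.19,0.4,0.21],"roll":0.265},{"jaw":1,"linear":[-0.19,0.44,0.23],"roll":0.265},{"jaw":1,"linear":[-0.191,0.459,0.238],"roll":0.265},{"jaw":1,"linear":[-0.191,0.459,0.238],"roll":0.265},{"jaw":1,"linear":[-0.191,0.459,0.238],"roll":0.265}], force=30)

```text
t: 5.7
tool_pos: [0.665, 0.0243, 0.2317]
orientation: [0.064, 1.57, -0.068]
force: [0.3, 0.3, -3.6]
opening: 0.0239
```

```bash
python3 - <<'E'
from pl import *
plan(box(.068,0,.118+.080),BOX[2])
a=snap('scene','scene2.png')['pixels'];b=snap('side','side2.png')['pixels']
cv2.imwrite('pics/v2.png',np.hstack([cv2.resize(a[180:360,260:430],(400,424)),cv2.resize(b[80:250,280:440],(400,424))]))
E
```

```text
{'t': 5.7, 'tcp': [0.665, 0.0243, 0.2317], 'jawyaw': -0.084, 'lin': [0.0562, 0.0023, 0.0007], 'F': [0.3, 0.3, -3.6], 'open': 0.0239, 'roll': -0.0013, 'R': [[0.0, 0.084, 0.996], [-0.003, 0.996, -0.084], [-1.0, -0.003, 0.0]]}
```

View pics/v2.png

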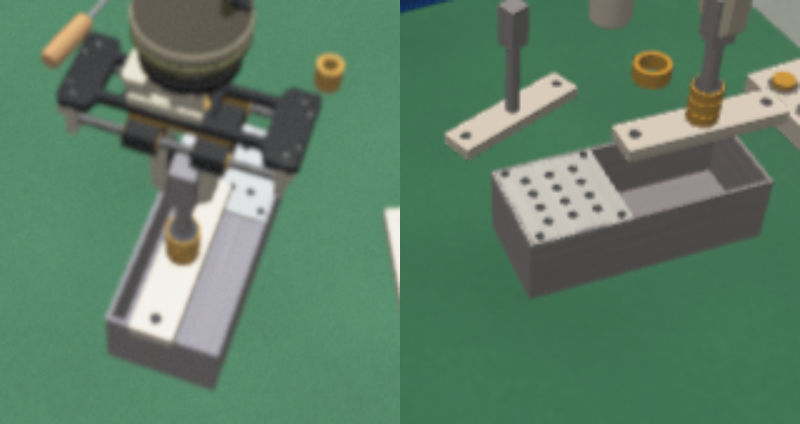

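Scene/side views show the carrier level in the grip, its foot centred above the box (far end at left-half (150,330), near end just past the cover edge at right-half (630,145)); the empty carrier is untouched. Next I lower the grip force and use the far rim to tilt the carrier.

>>> apply_moves(series=[{"jaw":1,"linear":[0.03,0.002,0.001],"roll":0},{"jaw":1,"linear":[0.056,0.002,0.001],"roll":0},{"jaw":1,"linear":[0.064,0.002,0.001],"roll":0},{"jaw":1,"linear":[0.068,0.002,0],"roll":0},{"jaw":1,"linear":[0.072,0.002,-0.008],"roll":0},{"jaw":1,"linear":[0.076,0.002,-0.016],"roll":0},{"jaw":1,"linear":[0.08,0.002,-0.024],"roll":0},{"jaw":1,"linear":[0.084,0.002,-0.03],"roll":0},{"jaw":1,"linear":[0.084,0.002,-0.03],"roll":0}], force=10)

```text
t: 6.92
tool_pos: [0.6467, 0.0268, 0.1814]
orientation: [0.064, 1.57, -0.068]
force: [-4.3, -1.5, 4.6]
opening: 0.0241
```

```bash
python3 - <<'E'
from pl import *
plan(box(.068,0,.118+.080),BOX[2])
a=snap('scene','scene3.png')['pixels'];b=snap('side','side3.png')['pixels']
cv2.imwrite('pics/v3.png',np.hstack([cv2.resize(a[180:360,260:430],(400,424)),cv2.resize(b[80:250,280:440],(400,424))]))
E
```

```text
{'t': 6.92, 'tcp': [0.6467, 0.0268, 0.1814], 'jawyaw': -0.0844, 'lin': [-0.0277, 0.0005, 0.0316], 'F': [-4.3, -1.5, 4.6], 'open': 0.0241, 'roll': -0.0021, 'R': [[-0.0, 0.084, 0.996], [-0.003, 0.996, -0.084], [-1.0, -0.003, -0.0]]}
```

View pics/v3.png

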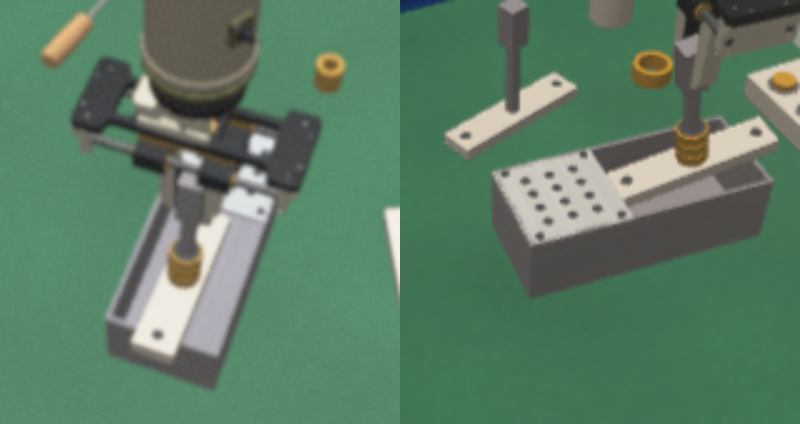

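>>> apply_moves(series=[{"jaw":1,"linear":[0.004,0,-0.005],"roll":0},{"jaw":1,"linear":[0.008,0,-0.011],"roll":0},{"jaw":1,"linear":[0.013,0,-0.017],"roll":0},{"jaw":1,"linear":[0.013,0,-0.017],"roll":0}], force=10)

```text
t: 7.52
tool_pos: [0.636, 0.0277, 0.173]
orientation: [0.064, 1.571, -0.068]
force: [-4.1, -1.2, 1.1]
opening: 0.0237
```

```bash
cat >> pl.py <<'E'
def geo(c=(122.5,75),H=137):
    s=read_state();d=np.array(s['tool_pos'][:2])-BOX[:2];x=(np.cos(BOX[2])*d[0]+np.sin(BOX[2])*d[1])*1e3;y=(-np.sin(BOX[2])*d[0]+np.cos(BOX[2])*d[1])*1e3
    g=np.array([x,s['tool_pos'][2]*1e3+19])-c;al=np.sqrt(max(g@g-H*H,0));a=np.arctan2(g[1],g[0])-np.arctan2(H,-al)
    u=np.array([np.cos(a),np.sin(a)]);print('tcp box',x,y,'along',al,'tilt',np.degrees(a),'L',np.array(c)-(al+85)*u,'U',np.array(c)+(85-al)*u)
E
python3 -c "
from pl import *
plan((0,0,0));geo()"
```

```text
{'t': 7.53, 'tcp': [0.636, 0.0277, 0.173], 'jawyaw': -0.0844, 'lin': [0.2902, -0.1346, -1.0519], 'F': [-4.1, -1.2, 1.1], 'open': 0.0237, 'R': [[-0.002, 0.084, 0.996], [-0.002, 0.996, -0.084], [-1.0, -0.003, -0.001]]}
tcp box 38.35356906996466 -0.3221789812200854 along 44.63472583672818 tilt 17.686340411383984 L [-1.00740273 35.61620114] U [160.95736658  87.26320979]
```

>>> apply_moves(series=[{"jaw":1,"linear":[0,0,0],"roll":0},{"jaw":1,"linear":[0,0,0],"roll":0},{"jaw":1,"linear":[0.004,0,-0.015],"roll":0},{"jaw":1,"linear":[0.009,0,-0.03],"roll":0},{"jaw":1,"linear":[0.014,0,-0.048],"roll":0},{"jaw":1,"linear":[0.019,0,-0.065],"roll":0},{"jaw":1,"linear":[0.024,0,-0.082],"roll":0},{"jaw":1,"linear":[0.029,0,-0.095],"roll":0},{"jaw":1,"linear":[0.029,0,-0.095],"roll":0}], force=30)

```text
t: 8.65
tool_pos: [0.5783, 0.0325, 0.1551]
orientation: [0.064, 1.572, -0.068]
force: [-0.5, -0.7, -3.5]
opening: 0.024
```

```bash
python3 - <<'E'
from pl import *
plan((0,0,0));geo()
a=snap('scene','scene4.png')['pixels'];b=snap('side','side4.png')['pixels']
cv2.imwrite('pics/v4.png',np.hstack([cv2.resize(a[180:360,260:430],(400,424)),cv2.resize(b[80:250,280:440],(400,424))]))
E
```

```text
{'t': 8.65, 'tcp': [0.5783, 0.0325, 0.1551], 'jawyaw': -0.0843, 'lin': [0.2613, -0.1345, -0.9551], 'F': [-0.5, -0.7, -3.5], 'open': 0.024, 'R': [[-0.003, 0.084, 0.996], [-0.002, 0.996, -0.084], [-1.0, -0.003, -0.003]]}
tcp box -19.572140776277664 -0.29997791996756035 along 105.99112769401236 tilt 17.378335953076157 L [-59.77301877  17.95477684] U [102.46704738  68.73037073]
```

View pics/v4.png

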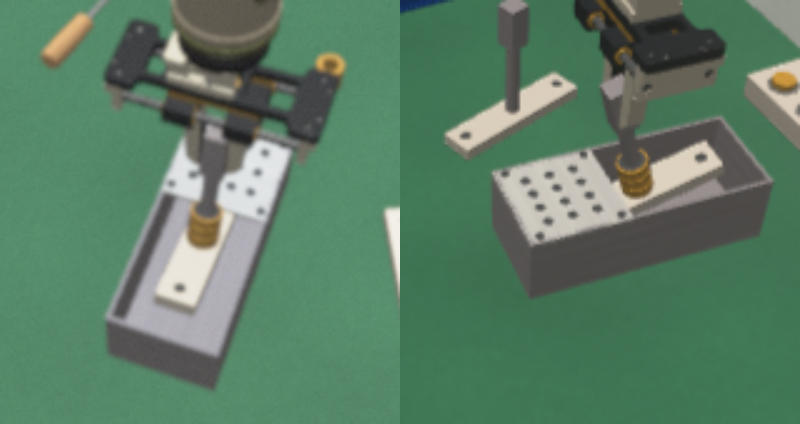

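The carrier is tilted about 17°, its lower end under the cover. The upper end (right-half (700,160)) is inside the far wall, and the only load is its own weight. Now I lower it until the lower end meets the floor, then right it with a soft grip.

>>> apply_moves(series=[{"jaw":1,"linear":[0.012,0,0],"roll":0},{"jaw":1,"linear":[0.022,0,0],"roll":0},{"jaw":1,"linear":[0.027,0,0.008],"roll":0},{"jaw":1,"linear":[0.032,0,0.018],"roll":0},{"jaw":1,"linear":[0.036,0,0.028],"roll":0},{"jaw":1,"linear":[0.04,0,0.038],"roll":0},{"jaw":1,"linear":[0.045,0,0.05],"roll":0},{"jaw":1,"linear":[0.05,0,0.062],"roll":0},{"jaw":1,"linear":[0.054,0,0.072],"roll":0},{"jaw":1,"linear":[0.056,0,0.075],"roll":0},{"jaw":1,"linear":[0.056,0,0.075],"roll":0}], force=10)

```text
t: 10.12
tool_pos: [0.6243, 0.0285, 0.1221]
orientation: [0.064, 1.571, -0.068]
force: [-0.2, 0.9, -3.2]
opening: 0.0236
```

```bash
python3 - <<'E'
from pl import *
plan((0,0,0));geo()
a=snap('scene','scene5.png')['pixels'];b=snap('side','side5.png')['pixels']
cv2.imwrite('pics/v5.png',np.hstack([cv2.resize(a[180:360,260:430],(400,424)),cv2.resize(b[80:250,280:440],(400,424))]))
E
```

```text
{'t': 10.12, 'tcp': [0.6243, 0.0285, 0.1221], 'jawyaw': -0.0845, 'lin': [0.2048, -0.1346, -1.0325], 'F': [-0.2, 0.9, -3.2], 'open': 0.0236, 'R': [[-0.001, 0.084, 0.996], [-0.002, 0.996, -0.084], [-1.0, -0.003, -0.001]]}
tcp box 26.59976087404895 -0.4565857382618508 along 0.0 tilt 55.42528205573475 L [74.26415948  5.01211755] U [170.73584052 144.98788245]
```

View pics/v5.png

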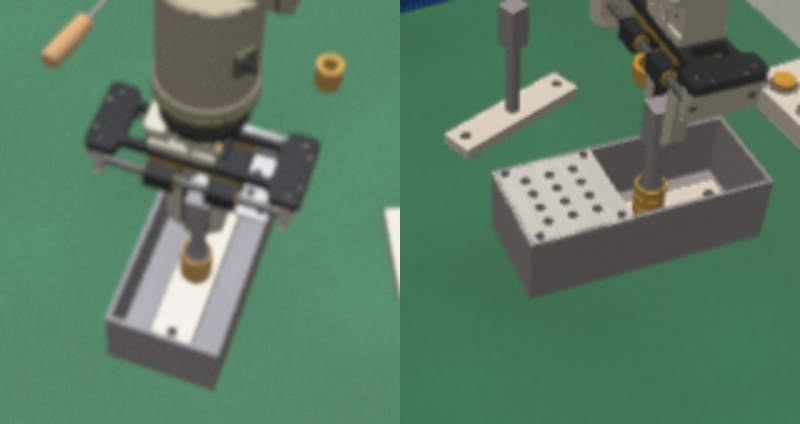

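It looks nearly upright and low in the box, but the wrist still carries the weight (-3.2 N). I press down gently.

>>> apply_moves(series=[{"jaw":1,"linear":[0.003,0,0],"roll":0},{"jaw":1,"linear":[0.006,0,0],"roll":0},{"jaw":1,"linear":[0.008,0,0],"roll":0},{"jaw":1,"linear":[0.008,0,0],"roll":0}])

```text
t: 10.72
tool_pos: [0.6257, 0.0283, 0.1205]
orientation: [0.064, 1.566, -0.068]
force: [-1.5, -0.9, 11.9]
opening: 0.024
```

```bash
python3 -c "
from pl import *
plan((0,0,0))"
```

```text
{'t': 10.72, 'tcp': [0.6257, 0.0283, 0.1205], 'jawyaw': -0.0845, 'lin': [0.1976, -0.1345, -1.0358], 'F': [-1.5, -0.9, 11.9], 'open': 0.024, 'R': [[0.003, 0.084, 0.996], [-0.003, 0.996, -0.084], [-1.0, -0.003, 0.003]]}
```

```bash
python3 - <<'E'
from pl import *
a=snap('scene','scene6.png');b=snap('side','side6.png')
p=read_state()['tool_pos'];c,s=np.cos(BOX[2]),np.sin(BOX[2])
outs=[]
for cam,(x,y,w,h) in((a,(280,190,100,130)),(b,(470-60,60,0,0))):
    im=cv2.resize(cam['pixels'],None,fx=4,fy=4,interpolation=2)
    def pt(m):
        q=np.array([p[0]+c*m[0]-s*m[1],p[1]+s*m[0]+c*m[1],m[2]+.005]); return tuple(np.round(proj(cam,q)[0]*4+1.5).astype(int))
    F=[pt((i*.085,j*.02,.016)) for i,j in((-1,-1),(-1,1),(1,1),(1,-1))];T=[pt((i*.012,j*.012,.152)) for i,j in((-1,-1),(-1,1),(1,1),(1,-1))]
    for L in(F,T): cv2.polylines(im,[np.array(L)],True,(0,0,255),1)
    cv2.line(im,pt((0,0,.055)),pt((0,0,.152)),(255,0,0),1)
    m=np.mean(F+T,0).astype(int);x0,y0=max(m[0]-195,0),max(m[1]-250,0);outs.append(cv2.resize(im[y0:y0+500,x0:x0+390],(390,500)))
cv2.imwrite('pics/v6.png',np.hstack(outs))
E
```

```text
(no output)
```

View pics/v6.png

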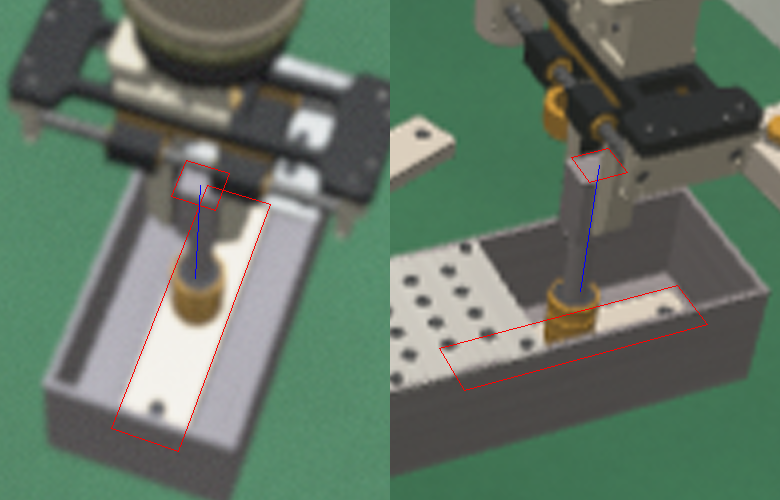

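The red flat-pose model overlays the foot (left half, far edge y≈440) and the post within about 2 px (3–4 mm). The post is parallel to the predicted vertical, so the carrier stands flat and is pressed on the floor while held. I release and retreat upward.

>>> apply_moves(series=[{"jaw":1,"linear":[-0.001,0,0],"roll":0},{"jaw":1,"linear":[-0.001,0,0],"roll":0},{"jaw":-0.1,"linear":[-0.001,0,0],"roll":0},{"jaw":-0.1,"linear":[-0.001,0,0],"roll":0},{"jaw":-0.1,"linear":[-0.001,0,0],"roll":0},{"jaw":-0.1,"linear":[-0.001,0,0],"roll":0},{"jaw":-0.1,"linear":[-0.04,0,0],"roll":0},{"jaw":-0.1,"linear":[-0.1,0,0],"roll":0},{"jaw":-0.1,"linear":[-0.18,0,0],"roll":0},{"jaw":-0.1,"linear":[-0.22,0,0],"roll":0},{"jaw":-0.1,"linear":[-0.22,0,0],"roll":0},{"jaw":-0.1,"linear":[-0.22,0,-0.1],"roll":0},{"jaw":-0.1,"linear":[-0.22,0,-0.2],"roll":0},{"jaw":-0.1,"linear":[-0.22,0,-0.2],"roll":0},{"jaw":-0.1,"linear":[-0.22,0,-0.2],"roll":0}])

```text
t: 12.7
tool_pos: [0.5055, 0.0388, 0.2511]
orientation: [0.064, 1.567, -0.068]
force: [0.2, -0.2, 0.4]
opening: 0.0512
```

```bash
python3 - <<'E'
from h import *
a=snap('scene','scene7.png')['pixels'];b=snap('side','side7.png')['pixels']
f=lambda i,x,y:cv2.resize(i[y:y+145,x:x+100],(400,580),interpolation=2)
cv2.imwrite('pics/v7.png',np.hstack([f(a,290,205),f(b,330,70)]))
o=cv2.imread('pics/scene1.png')[230:345,410:480].astype(int);print('empty diff scene',np.abs(o-a[230:345,410:480]).mean())
E
```

```text
empty diff scene 2.7703105590062114
```

View pics/v7.png

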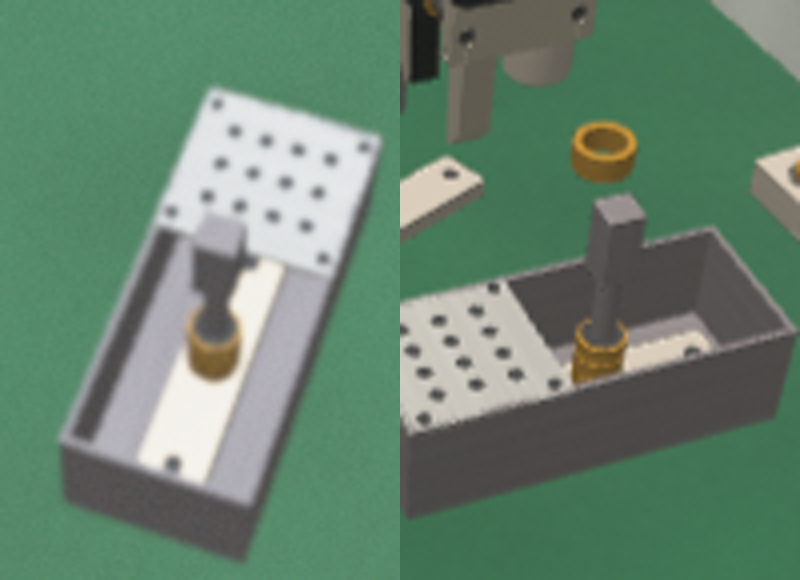

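The carrier stands upright in the box, block top at left-half (220,232) and right-half (619,210), and the gripper is clear. I do one numeric check and then hand in.

```bash
python3 - <<'E'
from pl import *
c,s=np.cos(BOX[2]),np.sin(BOX[2])
tb=lambda p:np.round([c*(p[0]-BOX[0])+s*(p[1]-BOX[1]),-s*(p[0]-BOX[0])+c*(p[1]-BOX[1])],4)
S=np.load('pics/scene7.png.npy',allow_pickle=True).item();D=np.load('pics/side7.png.npy',allow_pickle=True).item()
print('block top',tb(atz(S,220/4+290,232/4+205,.157)),tb(atz(D,219/4+330,210/4+70,.157)))
print('bush top',tb(atz(S,214/4+290,325/4+205,.060)),tb(atz(D,200/4+330,333/4+70,.060)))
print(close_job())
E
```

```text
block top [0.0228 0.0006] [ 0.0219 -0.0048]
bush top [0.0227 0.0002] [ 0.0225 -0.0024]
the job is handed in; nothing more can be done
None
```

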